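# Put three bench items back into their own docks

## Task

The flux bottle, the doming cube and the sanding block have been put back in one another's wooden docks. Return each to the dock made for its shape, lying fully down in the pocket and right way up: the bottle in the round dock, the cube in the square one, the sanding block in the long one, using a free spot such as the top of the steel block on the way. Keep the bottle upright, and do not move the candle, the cream pot or the ring box.

Things in the scene. Friction and masses are not known exactly. Their poses are not given: they have to be found in the camera images.
- flux_bottle: amber dropper bottle with black cap, standing upright: body 34 mm diameter and 62 mm high, neck and cap above it (21 mm diameter up to 74 mm, thin rubber bulb up to 94 mm). About 60 g. Grasp the body. Origin at the centre of its underside, z up along the bottle. It starts standing in the square dock's pocket; the similar bottle at the far edge of the bench belongs to the room and is not meant.
- dapping_block: the doming cube: brass-coloured cube of 42 mm with round hollows in its faces; 0.3 to 0.65 kg. Origin at the centre of its underside, x and y parallel to its sides. It starts in the long dock's pocket.
- sanding_block: the sanding block: dark abrasive top on a wooden base, 42 mm along its x, 72 mm along its y, 24 mm high, about 0.1 kg. Origin at the centre of its underside. It starts lying across the rim of the round dock, its underside 10 mm above the bench.
- round_dock: dark wooden disc 84 mm in diameter and 10 mm high, fixed to the bench, with a round pocket in its middle 52 mm in diameter, 6 mm deep, cork-coloured floor (4 mm above the bench). Origin at the centre of its underside, under the pocket's centre.
- square_dock: dark wooden square 84 x 84 mm, 10 mm high, fixed to the bench, with a square pocket 58 x 58 mm in its middle, 6 mm deep, sides parallel to the outside, floor 4 mm above the bench. Origin at the centre of its underside, x and y along its sides.
- long_dock: dark wooden rectangle 84 mm along its x, 114 mm along its y, 10 mm high, fixed to the bench, with a pocket 58 mm (x) by 88 mm (y) in its middle, 6 mm deep, floor 4 mm above the bench. Origin at the centre of its underside.
- steel_block: square light-grey mottled steel bench block on a leather pad, 66 x 66 mm, 20 mm high, 0.62 kg, loose on the bench; its flat top starts empty and may be used as the free spot. Origin at the centre of its underside, x and y along its sides.
- candle_glass: bystander: half-burnt candle in a clear glass, 69 mm diameter, 81 mm high, loose. Origin at the centre of its underside.
- cream_pot: bystander: open white pot, 68 mm diameter, 67 mm high, loose. Origin at the centre of its underside.
- ring_box: bystander: closed white ring box, 54 x 50 mm, 43 mm high, loose. Origin at the centre of its underside.
Not all that is in view belongs to the job. What is shaped like the dapping_block but blue or red is not meant.

How it is judged:
At the end, for the whole second after the job is handed in: Bottle in the round dock, cube in the square dock, sanding block in the long dock: each within 14 mm of its dock's centre seen from above, down on the pocket floor (underside less than 7 mm above the dock's underside), upright within 0.1 rad, and at rest (horizontal distance between flux_bottle and round_dock below 0.014 m and z of flux_bottle in the frame of round_dock below 0.007 m and angle between each of flux_bottle, dapping_block, sanding_block's own z axis and vertical below 0.1 rad and linear speed of each of flux_bottle, dapping_block, sanding_block below 0.02 m/s and horizontal distance between dapping_block and square_dock below 0.014 m and z of dapping_block in the frame of square_dock below 0.007 m and horizontal distance between sanding_block and long_dock below 0.014 m and z of sanding_block in the frame of long_dock below 0.007 m); the robot touches nothing.
It fails at once if The flux bottle is tipped by more than 0.6 rad (angle between flux_bottle's own z axis and vertical above 0.6 rad).
It fails at once if The candle is moved by more than 25 mm (distance of candle_glass from where it was at the start of the episode above 0.025 m).
It fails at once if The cream pot is moved by more than 25 mm (distance of cream_pot from where it was at the start of the episode above 0.025 m).
It fails at once if The ring box is moved by more than 25 mm (distance of ring_box from where it was at the start of the episode above 0.025 m).
It also fails if it takes over 91 s, if anything falls off the work surface, if the arm or the gripper's body presses on something with over 40 N, if the wrist force passes 120 N, or if a joint passes its speed limit or range.

## Robot

A 6-joint arm with a two-finger parallel gripper is mounted at the origin on a cart in front of the work surface, level with it; the furniture and walls round the work are solid. World frame = base frame: x ahead of the robot, y to its left, z up, the work surface at z = 0. Lengths are in m, angles in rad, forces in N, time in s.
With the tool pointing down it reaches from about 0.325 to 0.9 m from the base axis. Payload 6.1 kg.
Tool frame: the origin (TCP) lies midway between the tips of the shut fingers; the grasp point (between the pads) lies 19 mm behind it; z points along the fingers, y is the line along which they close (so a half turn about z gives the same grasp; the last joint's range is limited). The gripper opens to 85 mm and grips with 20 to 120 N. Pads are 22 mm wide; open, the fingers measure 114 mm over their backs; the gripper's body (76 mm by 85 mm) begins 54 mm behind the grasp point. The pads swing forward as they close: fully open they stand 13 mm farther back than shut.
Start: joints at [1.011, 0.22, 1.526, -0, 1.395, -0.126], TCP at [0.263, 0.567, 0.231] pointing down, gripper open.
Joint ranges: [-2.98, 2.98], [-0.91, 2.08], [0.09, 2.57], [-1.24, 4.39], [0.2, 2.65], [-2.68, 2.68]. Speed limits (rad/s): [2.57, 2.57, 3.01, 3.14, 3.14, 3.14].

## Interface

Orientations are given as a unit quaternion [x, y, z, w].
In Python, from bench import sensors, eyes, ticket, finder gives the robot as it stands.
- The arm moves only by the tool carry_out, never from a script. Its argument "steps" is one flat list of numbers, 7 for each row, row after row: the shift along the tool's x, y, z in units of 40 mm (1.0 is 40 mm), then the turn, a rotation vector about the tool's x, y, z in units of 8 degrees (1.0 is 8 degrees), then the opening, from 0 (shut) to 1 (fully open). In form: [x, y, z, rx, ry, rz, grip, x, y, z, rx, ry, rz, grip, ...]. A call has exactly 5 rows; each row is the pose to reach, as a shift and turn from the pose commanded when the call began, along the tool's axes at that moment; what a row does not reach only later rows make up. A row lasts 1/8 s, in which the tool goes at most 62.5 mm and 10.7 degrees, less where a joint would pass 70% of its speed; a pose out of reach is approached as far as the arm can. A call with a gripper value outside its range is refused whole. The fingers move at their own pace and stop on an object; "squeeze" is the grip in N (left out, the last holds). Time passes only in rows, so rows that repeat a pose let the fingers close, or fill a call up. It gives the time, the measured TCP pose, the force, the opening and the grip force at its end, in the units of the state.
- sensors.read_state(): the state, without advancing time (a new reading comes with each control period).
- eyes.grab_frame(name): name is "scene" or "top"; returns a dict with "image" (420x560x3 uint8, red, green, blue), "fx", "fy", "cx", "cy" (pixels), "eye" and "orientation" of the camera in the world. Camera axes: x right, y down, z forward; pixel columns grow to the right and rows downward; lengths in m; the calibration is good to about 2 mm. A picture is of the moment at which its call begins. There is no depth.
- ticket.close_job(): hands the job in; it is judged then, once.
Trained networks look in a picture, given as the dict that the camera call returned (one of the last four; its "shot" number tells which), for a name from the list of things; names that differ only in an ending like _2 or _b are one class to them, and where a whole thing is asked for, a point or a joint stands for the part that bears it (a point fixed in the world has none). Each returns a list of dicts, best first, with "confidence" (0 to 1); they miss things now and then, are a little off and sometimes report something else, mostly with a low value. They report only what shows in the picture. A call takes as long as a camera call. They do not tell look-alikes from the thing itself.
- finder.search_frame(picture, target): "box" ([left, top, right, bottom] in pixels, round what is visible of it).
- finder.outline_of(picture, target): "region" (420x560 bool, what is visible of it) and "box" ([left, top, right, bottom] in pixels, round what is visible of it).
The state is a dict: "t": time; "joint_pos": joint angles; "joint_velocities": joint speeds; "tau": joint torques, N m; "tool_pos": TCP position; "tool_rot": TCP orientation; "wrist_force": force on the tool from outside, world axes, zero at the start; "moment": the same for the moment, N m; "finger_gap": opening from 0.0 (shut) to 1.0 (fully open); "gripper_force": force on a finger pad.
Only numpy, scipy, OpenCV 4.12 (cv2) and the standard library are available. Lean on these libraries where they do the work, as an engineer would, in place of code of your own. Each camera call takes 0.05 s, during which the arm holds its last target. There are 200 camera calls.

## Working session

There is one attempt and no reset: what is moved stays moved. The work goes in short steps, Python scripts to look and compute and a tool call to move; the robot and the scene stay as the last step left them, time stands still between calls to the robot, and variables do not carry over. Pictures are saved under pics/ and viewed, at most 14 in all, crops included, and the job is handed in when it is done.

Besides the shell and the picture viewer there is one more tool, called as name(argument=value, ...) on one line, values as JSON. carry_out: Moves the arm, as the interface text tells. Its arguments: {"type":"object","properties":{"steps":{"type":"array"},"squeeze":{"type":"number"}},"required":["steps"]}

```bash
mkdir -p pics
cat > h.py <<'E'
import numpy as np, cv2
from scipy.spatial.transform import Rotation as R
from bench import sensors, eyes, ticket, finder
def ray(f,u,v,z):
    d=R.from_quat(f["orientation"]).apply([(u-f["cx"])/f["fx"],(v-f["cy"])/f["fy"],1]); e=np.array(f["eye"])
    return e+d*(z-e[2])/d[2]
def proj(f,p):
    c=R.from_quat(f["orientation"]).inv().apply(np.array(p)-f["eye"]); return c[0]/c[2]*f["fx"]+f["cx"],c[1]/c[2]*f["fy"]+f["cy"]
def save(f,n,crop=None,s=1):
    im=f["image"][:,:,::-1]
    if crop: im=im[crop[1]:crop[3],crop[0]:crop[2]]
    cv2.imwrite("pics/"+n,cv2.resize(im,None,fx=s,fy=s,interpolation=cv2.INTER_CUBIC))
def rect(f,reg,z):
    ys,xs=np.nonzero(reg); P=np.array([ray(f,u,v,z)[:2] for u,v in zip(xs,ys)],np.float32)
    (c,wh,a)=cv2.minAreaRect(P); return np.round(c,4),np.round(wh,4),round(a,1)
E
cat > m.py <<'E'
from h import *
np.set_printoptions(suppress=True,precision=4)
f=eyes.grab_frame("top"); save(f,"top1.png",s=1.4); print(f["eye"],f["fx"],R.from_quat(f["orientation"]).as_matrix())
H=dict(flux_bottle=.05,dapping_block=.046,sanding_block=.034,round_dock=.01,square_dock=.01,long_dock=.01,steel_block=.02,candle_glass=.081,cream_pot=.067,ring_box=.043)
for n,z in H.items():
    for o in finder.outline_of(f,n)[:3]:
        if o["confidence"]>.2: print(n,round(o["confidence"],2),np.round(o["box"]),*rect(f,o["region"],z))
g=eyes.grab_frame("scene"); save(g,"scene1.png",s=1.4)
s=sensors.read_state(); print(s); print(R.from_quat(s["tool_rot"]).as_matrix())
E
python3 m.py
```

```text
[ 0.3742 -0.0452  1.0879] 451.97653732216565 [[-0.0172 -0.9963  0.0837]
 [-0.9996  0.0189  0.0198]
 [-0.0213 -0.0833 -0.9963]]
flux_bottle 0.67 [306. 140. 320. 160.] [ 0.6009 -0.1046] [0.0326 0.0378] 88.7
dapping_block 0.81 [376. 141. 404. 167.] [ 0.5904 -0.2798] [0.0458 0.0528] 65.1
dapping_block 0.79 [408. 194. 436. 212.] [ 0.4663 -0.3513] [0.0392 0.0505] 14.2
dapping_block 0.61 [207. 248. 231. 270.] [0.3476 0.1208] [0.043  0.0484] 9.3
sanding_block 0.61 [253. 199. 277. 231.] [0.4482 0.0073] [0.0427 0.0712] 68.2
sanding_block 0.25 [250. 201. 282. 235.] [0.4411 0.0052] [0.0799 0.0716] 77.6
round_dock 0.56 [250. 199. 284. 235.] [0.4414 0.0065] [0.0837 0.0728] 75.5
square_dock 0.89 [285. 132. 331. 175.] [ 0.6021 -0.1007] [0.0832 0.0857] 67.6
long_dock 0.62 [357. 127. 408. 179.] [ 0.5958 -0.2792] [0.1157 0.0865] 61.7
steel_block 0.78 [183. 198. 211. 221.] [0.4697 0.1717] [0.068 0.068] 2.1
candle_glass 0.58 [213. 127. 247. 163.] [0.6052 0.0816] [0.0706 0.0832] 89.4
cream_pot 0.7 [139. 136. 171. 164.] [0.6011 0.2573] [0.0802 0.0667] 44.7
ring_box 0.56 [331. 194. 367. 232.] [ 0.4548 -0.1877] [0.0528 0.0553] 51.7
{'t': 0.6, 'joint_pos': array([ 1.0109,  0.2204,  1.5265,  0.    ,  1.3947, -0.1261]), 'joint_velocities': array([ 0.0006, -0.0015,  0.0001, -0.0023, -0.0014, -0.0008]), 'tau': array([ -0.0012, -49.6515, -38.9518,  -0.0002,   0.001 ,   0.    ]), 'tool_pos': array([0.2627, 0.5671, 0.2313]), 'tool_rot': array([ 0.2152,  0.9766, -0.    , -0.    ]), 'wrist_force': array([0.1039, 0.0368, 0.0579]), 'moment': array([0.0372, 0.011 , 0.0139]), 'gripper_force': 0.0, 'finger_gap': 1.001771289710528}
[[-0.9074  0.4203 -0.    ]
 [ 0.4203  0.9074 -0.    ]
 [ 0.     -0.     -1.    ]]
```

View pics/top1.png

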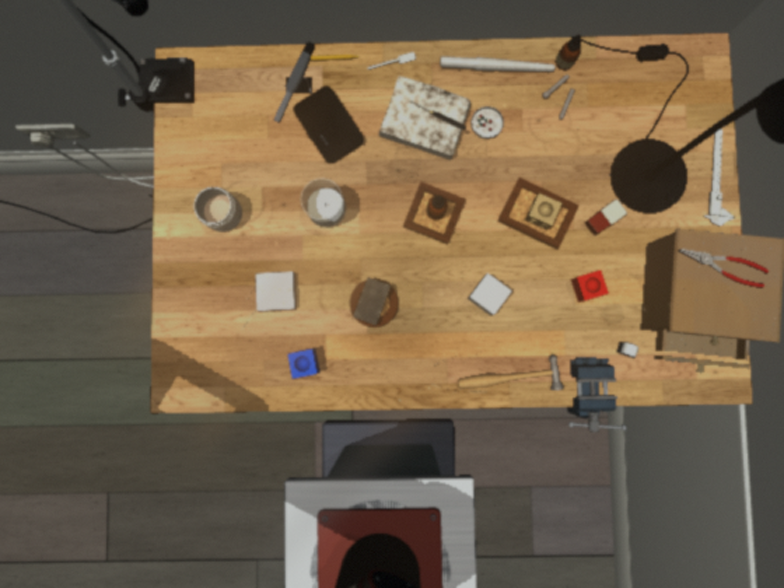

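View pics/scene1.png

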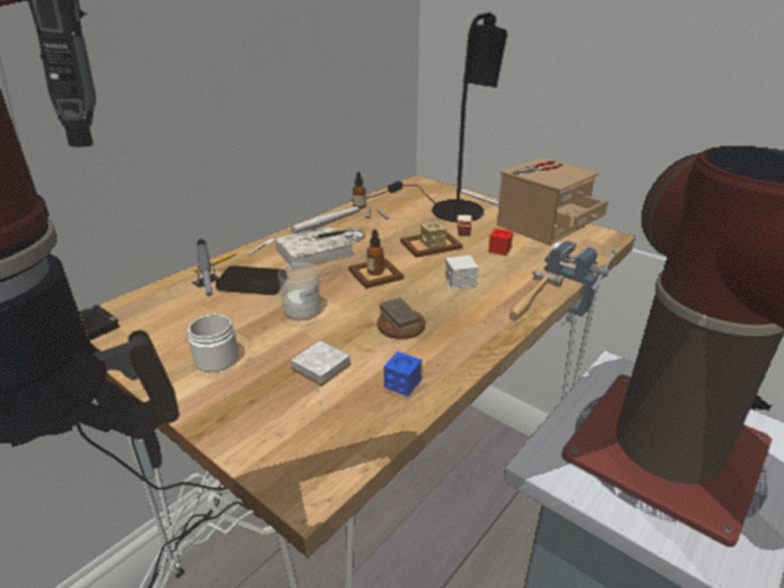

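The top view shows the scene (native pixels).
- **Bottle:** the one at (313,150) in the square dock. The lookalike at the far edge is at (406,37).
- **Cube:** the brass one at (389,150) in the long dock. The red one is at (422,203) and the blue at (217,259).
- **Sanding block:** at (265,215) on the round dock. Steel block at (197,208).

I'll check these choices in one crop.

```bash
cat > m2.py <<'E'
from h import *
f=eyes.grab_frame("top"); save(f,"crop1.png",(240,115,420,245),4.4)
for n,p in dict(sq=(.6021,-.1007,.01,67.6,.042,.042),lg=(.5958,-.2792,.01,61.7,.057,.042),sand=(.4482,.0073,.034,68.2,.021,.036)).items():
    pass
E
python3 m2.py
```

```text
(no output)
```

View pics/crop1.png

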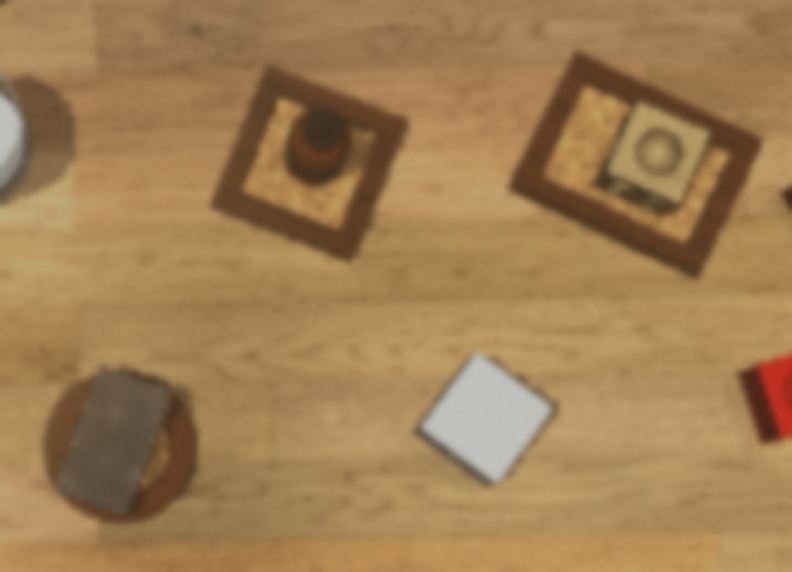

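The crop confirms the choice: brass cube top face centred near crop (659,155), bottle near (318,150), sanding block near (115,440) on the round dock. The white ring box is at (485,418). Next I turn the corners into world poses.

```bash
cat > m3.py <<'E'
from h import *
np.set_printoptions(suppress=True,precision=4)
f=eyes.grab_frame("top")
C=dict(sq=(.01,[(268,67),(409,121),(353,261),(211,205)]),lg=(.01,[(578,53),(763,141),(698,277),(510,187)]),
 sand=(.034,[(103,366),(175,385),(128,515),(58,483)]),cube=(.046,[(637,100),(713,138),(676,212),(606,173)]),rd=(.01,[(120,445),(43,445),(198,445)]),bot=(.004,[(317,168),(300,180)]),bodytop=(.066,[(320,135)]))
for n,(z,ps) in C.items():
    P=np.array([ray(f,240+(u+.5)/4.4-.5,115+(v+.5)/4.4-.5,z)[:2] for u,v in ps]); e=np.roll(P,-1,0)-P
    print(n,P.mean(0) if len(P)!=3 else P[0],np.linalg.norm(e,axis=1),np.degrees(np.arctan2(e[:,1],e[:,0])))
E
python3 m3.py
cat > go.py <<'E'
import sys; from h import *
# target x y z yaw(deg of closing axis) -> tool units from present pose
s=sensors.read_state(); M=R.from_quat(s["tool_rot"]).as_matrix(); t=np.array([float(a) for a in sys.argv[1:4]])
psi=np.degrees(np.arctan2(M[1,1],M[0,1]))
d=(psi-float(sys.argv[4])+90)%180-90 if len(sys.argv)>4 else 0
print("units",np.round(M.T@(t-s["tool_pos"])/.04,2),"rz",round(d/8,2),"psi",round(psi,1),"q6",round(s["joint_pos"][5],2),"t",round(s["t"],2),"tcp",np.round(s["tool_pos"],4),"gap",round(s["finger_gap"],2),"F",np.round(s["wrist_force"],1),"tilt",np.round(M[:2,2],3))
E
python3 go.py .448 .007 .16 66
```

```text
sq [ 0.6006 -0.1021] [0.0831 0.0836 0.0836 0.0831] [-112.613   157.0396   67.0352  -23.2915]
lg [ 0.5962 -0.2806] [0.1115 0.0836 0.1129 0.0838] [-117.3888  152.7387   62.7126  -28.2077]
sand [0.4501 0.0056] [0.0398 0.0735 0.0409 0.0668] [-105.9428  159.1987   64.4663  -21.8093]
cube [ 0.5931 -0.2839] [0.0447 0.0444 0.042  0.0427] [-118.5142  151.8323   59.0039  -24.5421]
rd [0.4475 0.0047] [0.0419 0.0843 0.0424] [ 88.9327 -91.0673  88.9327]
bot [ 0.5958 -0.1014] [0.0115 0.0115] [124.3557 -55.6443]
bodytop [ 0.6036 -0.1046] [0.] [0.]
units [-10.09 -10.76   1.78] rz -0.11 psi 65.1 q6 -0.13 t 0.7 tcp [0.2627 0.5671 0.2313] gap 1.0 F [ 0.9 -0.4 -0.8] tilt [0. 0.]
```

carry_out(steps=[-1,-1.1,0.2,0,0,0,1,-2,-2.2,0.4,0,0,0,1,-3,-3.2,0.6,0,0,0,1,-4,-4.3,0.8,0,0,0,1,-5,-5.4,1,0,0,0,1])

```text
t: 1.32
tool_pos: [0.3538, 0.2854, 0.1914]
tool_rot: [0.215, 0.977, 0.0, 0.0]
wrist_force: [1.1, -0.6, -0.2]
finger_gap: 1.003
gripper_force: 0.0
```

carry_out(steps=[-1,-1.1,0.2,0,0,0,1,-2,-2.2,0.4,0,0,0,1,-3,-3.2,0.6,0,0,-0.1,1,-4,-4.3,0.8,0,0,-0.2,1,-5,-5.4,1,0,0,-0.3,1])

```text
t: 1.95
tool_pos: [0.4447, 0.005, 0.1516]
tool_rot: [0.195, 0.981, 0.0, 0.001]
wrist_force: [0.9, 1.5, -0.6]
finger_gap: 1.0
gripper_force: 0.0
```

```bash
python3 go.py .449 .0065 .018 68
```

```text
units [-0.08  0.07  3.34] rz -0.05 psi 67.6 q6 -1.35 t 1.95 tcp [0.4447 0.005  0.1516] gap 1.0 F [ 0.9  1.5 -0.6] tilt [ 0.002 -0.   ]
```

carry_out(steps=[-0.1,0.1,1,0,0,0,1,-0.1,0.1,2,0,0,0,1,-0.1,0.1,2.8,0,0,0,1,-0.1,0.1,3.2,0,0,0,1,-0.1,0.1,3.35,0,0,0,1], squeeze=40)

```text
t: 2.58
tool_pos: [0.4491, 0.0092, 0.0169]
tool_rot: [0.195, 0.981, -0.0, -0.0]
wrist_force: [-0.3, -0.1, 0.6]
finger_gap: 0.997
gripper_force: 0.0
```

carry_out(steps=[0,0,0,0,0,0,0.3,0,0,0,0,0,0,0.3,0,0,0,0,0,0,0.3,0,0,0,0,0,0,0.3,0,0,0,0,0,0,0.3])

```text
t: 3.2
tool_pos: [0.4505, 0.009, 0.0186]
tool_rot: [0.195, 0.981, 0.0, 0.001]
wrist_force: [-1.0, 0.1, 6.9]
finger_gap: 0.48
gripper_force: 41.2
```

```bash
python3 go.py .4697 .1717 .12 92
```

```text
units [ 1.1   3.94 -2.53] rz -3.06 psi 67.6 q6 -1.33 t 3.2 tcp [0.4505 0.009  0.0186] gap 0.48 F [-1.   0.1  6.9] tilt [ 0.002 -0.   ]
```

carry_out(steps=[0,0,-0.8,0,0,0,0.3,0,0,-1.6,0,0,0,0.3,0.4,1.4,-1.6,0,0,0,0.3,0.8,2.8,-1.6,0,0,0,0.3,1.1,3.95,-1.6,0,0,0,0.3])

```text
t: 3.82
tool_pos: [0.4691, 0.1739, 0.0818]
tool_rot: [0.195, 0.981, 0.0, 0.0]
wrist_force: [0.2, -0.9, 0.2]
finger_gap: 0.481
gripper_force: 41.0
```

carry_out(steps=[0,0,0,0,0,0,0.3,0,0,0.4,0,0,0,0.3,0,0,0.8,0,0,0,0.3,0,0,1.1,0,0,0,0.3,0,0,1.2,0,0,0,0.3])

```text
t: 4.45
tool_pos: [0.468, 0.1711, 0.0317]
tool_rot: [0.195, 0.981, -0.001, -0.001]
wrist_force: [1.0, -0.3, -1.2]
finger_gap: 0.476
gripper_force: 41.1
```

```bash
python3 go.py .4697 .1717 .029
python3 - <<'E'
from h import *
f=eyes.grab_frame("scene"); u,v=proj(f,(.45,.08,.03)); save(f,"s2.png",(140,160,400,355),3)
E
```

```text
units [-0.03  0.03  0.07] rz 0.0 psi 67.5 q6 -0.99 t 4.45 tcp [0.468  0.1711 0.0317] gap 0.48 F [ 1.  -0.3 -1.2] tilt [-0.003 -0.001]
```

View pics/s2.png

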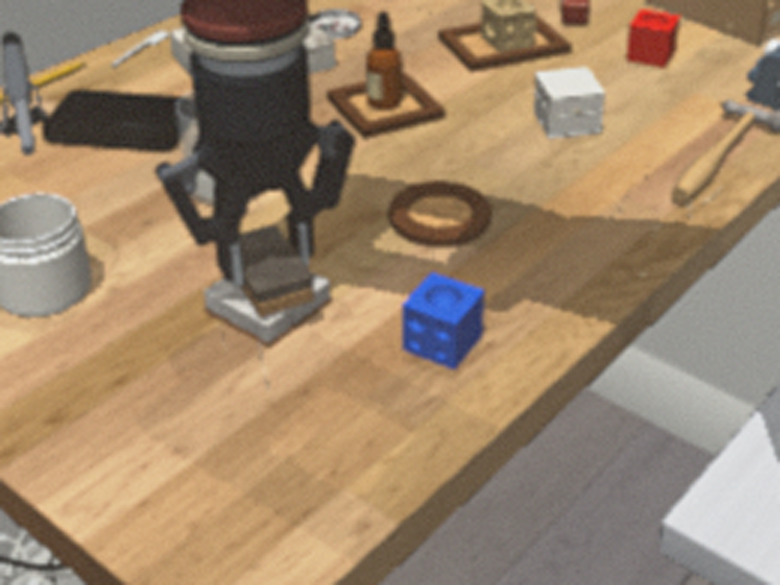

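The crop shows the sanding block held level just above the steel block, and the round dock empty. I'll lower it, release and retreat.

carry_out(steps=[0,0,0.07,0,0,0,0.3,0,0,0.07,0,0,0,1,0,0,0.07,0,0,0,1,0,0,0.07,0,0,0,1,0,0,0.07,0,0,0,1])

```text
t: 5.12
tool_pos: [0.4691, 0.1721, 0.0307]
tool_rot: [0.195, 0.981, 0.0, 0.0]
wrist_force: [0.4, 0.1, -0.1]
finger_gap: 1.0
gripper_force: 0.0
```

carry_out(steps=[0,0,-0.8,0,0,0,1,0,0,-2,0,0,0,1,0,0,-3,0,0,0,1,0,0,-3,0,0,0,1,0,0,-3,0,0,0,1])

```text
t: 5.75
tool_pos: [0.4686, 0.1719, 0.1501]
tool_rot: [0.195, 0.981, -0.0, -0.0]
wrist_force: [0.5, 0.4, -1.0]
finger_gap: 1.0
gripper_force: 0.0
```

```bash
cat > m4.py <<'E'
from h import *
np.set_printoptions(suppress=True,precision=4)
f=eyes.grab_frame("top"); g=eyes.grab_frame("scene")
for n,z in dict(round_dock=.01,sanding_block=.044,flux_bottle=.05).items():
    for o in finder.outline_of(f,n)[:2]: print(n,round(o["confidence"],2),np.round(o["box"]),*rect(f,o["region"],z))
# bottle: fit base xy to both views' outlines via body cylinder silhouette
from scipy.optimize import least_squares
B=[]
for c in (f,g):
    for o in finder.outline_of(c,"flux_bottle"):
        if np.hypot(*(np.array(o["box"][:2])+o["box"][2:])/2-np.array(proj(c,(.6,-.1015,.05)))) <12: B.append((c,o["box"])); break
a=np.linspace(0,6.28,24); cyl=np.array([(r*np.cos(t),r*np.sin(t),z) for r,z in((.017,.004),(.017,.064),(.0105,.078),(.004,.098)) for t in a])
def res(p):
    out=[]
    for c,b in B:
        q=np.array([proj(c,w) for w in cyl+[p[0],p[1],0]]); out+=list(np.r_[q.min(0),q.max(0)]-np.array(b)-0)
    return out
s=least_squares(res,[.6,-.1]); print(len(B),s.x,np.round(s.fun,1))
save(f,"crop2.png",(170,180,300,240),5)
E
python3 m4.py; python3 go.py .6 -.1015 .16 67
```

```text
sanding_block 0.54 [179. 188. 206. 223.] [0.4686 0.1731] [0.0482 0.0724] 67.2
flux_bottle 0.72 [305. 140. 320. 158.] [ 0.6009 -0.1046] [0.0326 0.0378] 88.7
2 [ 0.6018 -0.1054] [-0.3 -0.7  0.1  1.  -0.8  0.8  0.9 -1.5]
units [-5.65 -5.06 -0.26] rz 0.07 psi 67.5 q6 -0.99 t 6.1 tcp [0.4685 0.1719 0.1497] gap 1.0 F [-0.2  0.7 -0.5] tilt [-0.002 -0.   ]
```

View pics/crop2.png

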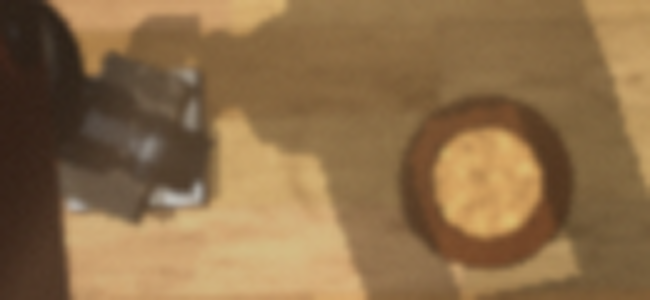

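The crop shows the sanding block flat on the steel block at left. The round dock is centred at crop (488,182), so native (267.1,216.0), which matches the earlier estimate. Next is the bottle.

carry_out(steps=[-1.1,-1,-0.3,0,0,0,1,-2.3,-2,-0.3,0,0,0,1,-3.4,-3,-0.3,0,0,0,1,-4.6,-4.1,-0.3,0,0,0,1,-5.7,-5.1,-0.3,0,0,0,1])

```text
t: 6.72
tool_pos: [0.6024, -0.1055, 0.1622]
tool_rot: [0.195, 0.981, 0.0, -0.0]
wrist_force: [1.5, 1.5, 0.4]
finger_gap: 1.0
gripper_force: 0.0
```

```bash
python3 go.py .6015 -.1045 .03 67; python3 -c "
from h import *
f=eyes.grab_frame('top'); print(ray(f,267.1,216,.01))"
```

```text
units [0.03 0.01 3.3 ] rz 0.07 psi 67.5 q6 -1.48 t 6.72 tcp [ 0.6024 -0.1055  0.1622] gap 1.0 F [1.5 1.5 0.4] tilt [-0.  0.]
[0.44691695 0.004181   0.01      ]
```

carry_out(steps=[0,0,1,0,0,0,1,0,0,2,0,0,0,1,0,0,2.7,0,0,0,1,0,0,3.1,0,0,0,1,0,0,3.3,0,0,0,1], squeeze=25)

```text
t: 7.4
tool_pos: [0.6015, -0.1034, 0.0297]
tool_rot: [0.195, 0.981, 0.0, -0.0]
wrist_force: [0.3, 0.0, 0.2]
finger_gap: 0.997
gripper_force: 0.0
```

carry_out(steps=[0,0,0,0,0,0,0.7,0,0,0,0,0,0,0.5,0,0,0,0,0,0,0.2,0,0,0,0,0,0,0.2,0,0,0,0,0,0,0.2])

```text
t: 8.02
tool_pos: [0.6028, -0.1039, 0.0319]
tool_rot: [0.195, 0.981, -0.0, 0.001]
wrist_force: [-0.5, 0.4, 6.1]
finger_gap: 0.394
gripper_force: 25.2
```

```bash
python3 go.py .447 .0043 .13 67
```

```text
units [ 4.63  1.01 -2.46] rz 0.07 psi 67.5 q6 -1.48 t 8.03 tcp [ 0.6028 -0.1039  0.0319] gap 0.39 F [-0.5  0.4  6.1] tilt [ 0.002 -0.001]
```

carry_out(steps=[0,0,-0.5,0,0,0,0.2,0,0,-1,0,0,0,0.2,0.6,0.2,-1.5,0,0,0,0.2,1.5,0.4,-1.5,0,0,0,0.2,2.4,0.6,-1.5,0,0,0,0.2])

```text
t: 8.65
tool_pos: [0.5222, -0.0445, 0.0923]
tool_rot: [0.195, 0.981, -0.0, 0.001]
wrist_force: [0.0, 0.8, -0.7]
finger_gap: 0.39
gripper_force: 25.0
```

carry_out(steps=[0.9,0.2,0,0,0,0,0.2,1.6,0.3,0,0,0,0,0.2,2.1,0.4,0,0,0,0,0.2,2.23,0.41,0.2,0,0,0,0.2,2.23,0.41,0.4,0,0,0,0.2])

```text
t: 9.28
tool_pos: [0.4467, 0.0043, 0.0748]
tool_rot: [0.195, 0.981, -0.0, 0.001]
wrist_force: [-1.0, 0.2, -0.6]
finger_gap: 0.392
gripper_force: 25.0
```

```bash
python3 go.py .447 .0043 .032
python3 - <<'E'
from h import *
f=eyes.grab_frame("scene"); g=eyes.grab_frame("top"); im=[cv2.resize(f["image"][190:280,200:320],(480,360),interpolation=2),cv2.resize(g["image"][180:240,227:307],(320,240),interpolation=2)]
c=np.zeros((360,800,3),np.uint8); c[:,:480]=im[0]; c[:240,480:]=im[1]; cv2.imwrite("pics/s3.png",c[:,:,::-1])
E
```

```text
units [-0.01  0.    1.07] rz 0.0 psi 67.6 q6 -1.35 t 9.28 tcp [0.4467 0.0043 0.0748] gap 0.39 F [-1.   0.2 -0.6] tilt [ 0.002 -0.   ]
```

View pics/s3.png

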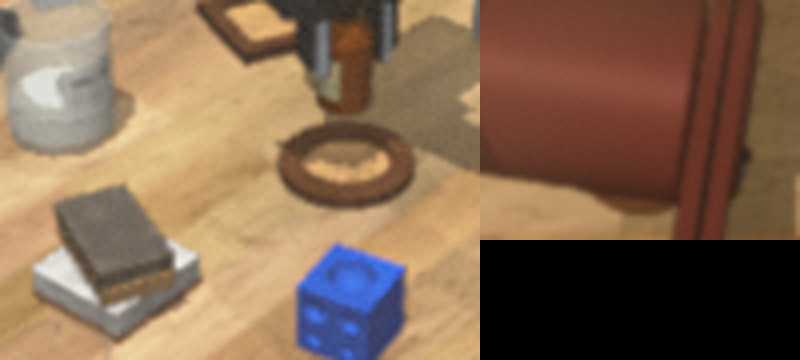

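The view shows the bottle upright above the empty round dock, base at crop (345,105), and the sanding block resting on the steel block. I check the base against the pocket while lowering.

carry_out(steps=[0,0,0.2,0,0,0,0.2,0,0,0.4,0,0,0,0.2,0,0,0.6,0,0,0,0.2,0,0,0.75,0,0,0,0.2,0,0,0.75,0,0,0,0.2])

```text
t: 10.0
tool_pos: [0.4455, 0.0045, 0.0438]
tool_rot: [0.195, 0.981, -0.0, -0.001]
wrist_force: [-0.5, 0.5, -0.5]
finger_gap: 0.39
gripper_force: 25.0
```

```bash
python3 go.py .447 .0043 .032
python3 - <<'E'
from h import *
f=eyes.grab_frame("scene"); s=sensors.read_state(); zb=s["tool_pos"][2]-.028
save(f,"s4.png",(245,190,325,250),8)
for n,p in dict(base=(.4467,.0043,zb),front=(.4467,.0213,zb),pocket=(.447,.0042,.01)).items():
    u,v=proj(f,p); print(n,(u-245)*8,(v-190)*8)
E
```

```text
units [-0.04  0.01  0.29] rz 0.0 psi 67.5 q6 -1.35 t 10.0 tcp [0.4455 0.0045 0.0438] gap 0.39 F [-0.5  0.5 -0.5] tilt [-0.001  0.   ]
base 328.52244150092884 293.0345380156689
front 292.1366553267767 317.3138162728219
pocket 327.8213858746308 309.74061431228415
```

View pics/s4.png

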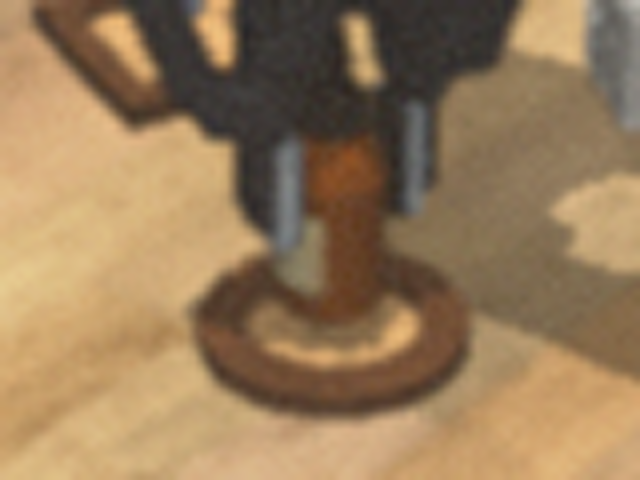

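The bottle base is centred near x=328 in the crop and the pocket near 332, so they line up. Lower and release.

carry_out(steps=[0,0,0.15,0,0,0,0.2,0,0,0.28,0,0,0,0.2,0,0,0.28,0,0,0,0.2,0,0,0.28,0,0,0,0.45,0,0,0.28,0,0,0,0.5])

```text
t: 10.68
tool_pos: [0.4464, 0.0044, 0.0336]
tool_rot: [0.195, 0.981, -0.0, 0.0]
wrist_force: [0.2, 0.2, 0.2]
finger_gap: 0.502
gripper_force: 0.0
```

carry_out(steps=[0,0,0,0,0,0,0.7,0,0,0,0,0,0,1,0,0,0,0,0,0,1,0,0,-0.7,0,0,0,1,0,0,-1.5,0,0,0,1])

```text
t: 11.3
tool_pos: [0.4452, 0.0046, 0.0933]
tool_rot: [0.195, 0.981, -0.0, -0.001]
wrist_force: [1.2, -0.1, 0.4]
finger_gap: 0.997
gripper_force: 0.0
```

carry_out(steps=[0,0,-1,0,0,0,1,0,0,-2,0,0,0,1,0,0,-2.2,0,0,0,1,0,0,-2.2,0,0,0,1,0,0,-2.2,0,0,0,1])

```text
t: 11.92
tool_pos: [0.445, 0.0046, 0.1796]
tool_rot: [0.195, 0.981, -0.0, -0.001]
wrist_force: [0.6, 1.1, -0.1]
finger_gap: 0.997
gripper_force: 0.0
```

```bash
python3 go.py .593 -.283 .16 61
```

```text
units [-6.17 -5.23  0.48] rz 0.82 psi 67.5 q6 -1.35 t 11.93 tcp [0.445  0.0046 0.1796] gap 1.0 F [ 0.6  1.1 -0.1] tilt [-0.003  0.   ]
```

carry_out(steps=[-1.2,-1,0.1,0,0,0.2,1,-2.4,-2,0.2,0,0,0.4,1,-3.6,-3,0.3,0,0,0.6,1,-4.7,-4,0.4,0,0,0.8,1,-5.8,-4.9,0.5,0,0,0.8,1])

```text
t: 12.55
tool_pos: [0.5852, -0.2669, 0.1587]
tool_rot: [0.25, 0.968, 0.001, -0.002]
wrist_force: [0.5, 0.2, 1.1]
finger_gap: 0.998
gripper_force: 0.0
```

```bash
python3 go.py .593 -.283 .012 61; sed -i 's/^save.*//;/^$/d' m4.py
cat > m5.py <<'E'
from h import *
from scipy.optimize import least_squares
g=eyes.grab_frame("scene"); s=sensors.read_state()
o=[o for o in finder.outline_of(g,"flux_bottle") if np.hypot(*(np.array(o["box"][:2])+o["box"][2:])/2-np.array(proj(g,(.447,.004,.05))))<15]
c=np.array([(r*np.cos(t),r*np.sin(t),z) for r,z in((.017,.004),(.017,.064),(.0105,.078),(.004,.098)) for t in np.linspace(0,6.28,24)])
def res(p):
    q=np.array([proj(g,w) for w in c+[p[0],p[1],0]]); return np.r_[q.min(0),q.max(0)]-np.array(o[0]["box"])
r=least_squares(res,[.447,.004]); print("bottle",r.x,r.fun.round(1))
E
python3 m5.py
```

```text
units [-0.38 -0.26  3.67] rz 0.01 psi 61.1 q6 -1.62 t 12.55 tcp [ 0.5852 -0.2669  0.1587] gap 1.0 F [0.5 0.2 1.1] tilt [-0.003  0.002]
bottle [0.44945855 0.0025548 ] [ 1.3  1.1 -1.3 -0.9]
```

carry_out(steps=[-0.2,-0.1,0.8,0,0,0,1,-0.4,-0.25,1.8,0,0,0,1,-0.4,-0.25,2.8,0,0,0,1,-0.4,-0.25,3.4,0,0,0,1,-0.4,-0.25,3.62,0,0,0,1], squeeze=80)

```text
t: 13.28
tool_pos: [0.5923, -0.2798, 0.0128]
tool_rot: [0.249, 0.968, 0.001, -0.003]
wrist_force: [-0.3, -0.6, 0.4]
finger_gap: 0.998
gripper_force: 0.0
```

carry_out(steps=[0,0,0,0,0,0,0.7,0,0,0,0,0,0,0.5,0,0,0,0,0,0,0.3,0,0,0,0,0,0,0.3,0,0,0,0,0,0,0.3])

```text
t: 13.9
tool_pos: [0.5961, -0.2827, 0.0186]
tool_rot: [0.249, 0.968, -0.001, 0.002]
wrist_force: [-0.9, 0.6, 7.6]
finger_gap: 0.478
gripper_force: 83.5
```

```bash
python3 go.py .601 -.1018 .06 67
```

```text
units [ 2.07  4.02 -1.04] rz -0.73 psi 61.1 q6 -1.63 t 13.9 tcp [ 0.5961 -0.2827  0.0186] gap 0.48 F [-0.9  0.6  7.6] tilt [ 0.003 -0.002]
```

carry_out(steps=[0,0,-0.6,0,0,0,0.3,0,0,-1.2,0,0,0,0.3,0.5,1,-1.2,0,0,-0.2,0.3,1,2,-1.2,0,0,-0.5,0.3,1.5,3,-1.2,0,0,-0.7,0.3])

```text
t: 14.52
tool_pos: [0.5991, -0.146, 0.0635]
tool_rot: [0.201, 0.98, 0.0, -0.001]
wrist_force: [0.4, 0.4, -5.4]
finger_gap: 0.48
gripper_force: 82.4
```

```bash
python3 go.py .601 -.1018 .0195 67
```

```text
units [0.39 1.03 1.1 ] rz -0.03 psi 66.8 q6 -1.53 t 14.53 tcp [ 0.5991 -0.146   0.0635] gap 0.48 F [ 0.4  0.4 -5.4] tilt [-0.002  0.001]
```

carry_out(steps=[0.2,0.5,0,0,0,0,0.3,0.4,1,0,0,0,0,0.3,0.4,1,0.2,0,0,0,0.3,0.4,1,0.4,0,0,0,0.3,0.4,1,0.4,0,0,0,0.3])

```text
t: 15.15
tool_pos: [0.6002, -0.1054, 0.047]
tool_rot: [0.202, 0.979, -0.0, -0.001]
wrist_force: [-0.5, -1.1, -5.1]
finger_gap: 0.476
gripper_force: 82.5
```

```bash
python3 go.py .601 -.1018 .0195 67
python3 - <<'E'
from h import *
f=eyes.grab_frame("scene"); u,v=map(int,proj(f,(.6,-.1,.03))); print(u,v); save(f,"s5.png",(u-40,v-30,u+40,v+30),8)
E
```

```text
units [0.02 0.09 0.69] rz -0.04 psi 66.7 q6 -1.47 t 15.15 tcp [ 0.6002 -0.1054  0.047 ] gap 0.48 F [-0.5 -1.1 -5.1] tilt [-0.002  0.   ]
267 186
```

View pics/s5.png

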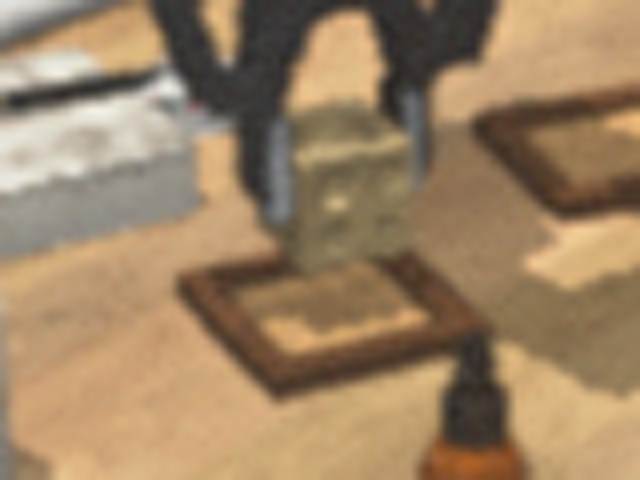

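The crop shows the cube held level, square to the pocket and about 28 mm above it. Lowering it.

carry_out(steps=[0,0.1,0.2,0,0,0,0.3,0,0.1,0.4,0,0,0,0.3,0,0.1,0.55,0,0,0,0.3,0,0.1,0.68,0,0,0,0.3,0,0.1,0.68,0,0,0,0.3])

```text
t: 15.82
tool_pos: [0.6023, -0.1008, 0.0206]
tool_rot: [0.202, 0.979, 0.0, -0.001]
wrist_force: [-0.6, -0.1, -4.5]
finger_gap: 0.481
gripper_force: 82.5
```

carry_out(steps=[0,0,0,0,0,0,0.55,0,0,0,0,0,0,0.6,0,0,-0.1,0,0,0,0.8,0,0,-0.2,0,0,0,1,0,0,-0.6,0,0,0,1])

```text
t: 16.45
tool_pos: [0.6021, -0.1008, 0.0453]
tool_rot: [0.202, 0.979, 0.0, -0.001]
wrist_force: [0.1, -0.7, -0.5]
finger_gap: 0.999
gripper_force: 0.0
```

carry_out(steps=[0,0,-0.8,0,0,0,1,0,0,-1.8,0,0,0,1,0,0,-2.8,0,0,0,1,0,0,-2.8,0,0,0,1,0,0,-2.8,0,0,0,1])

```text
t: 17.08
tool_pos: [0.6027, -0.101, 0.1578]
tool_rot: [0.202, 0.979, -0.0, 0.0]
wrist_force: [-0.1, -0.5, 0.4]
finger_gap: 0.998
gripper_force: 0.0
```

```bash
python3 go.py .4686 .1725 .16 68
python3 - <<'E'
from h import *
f=eyes.grab_frame("scene"); save(f,"s6.png",(227,156,307,216),8)
E
```

```text
units [ 5.78  4.96 -0.06] rz -0.16 psi 66.7 q6 -1.46 t 17.07 tcp [ 0.6027 -0.101   0.1578] gap 1.0 F [-0.1 -0.5  0.4] tilt [ 0.001 -0.   ]
```

View pics/s6.png

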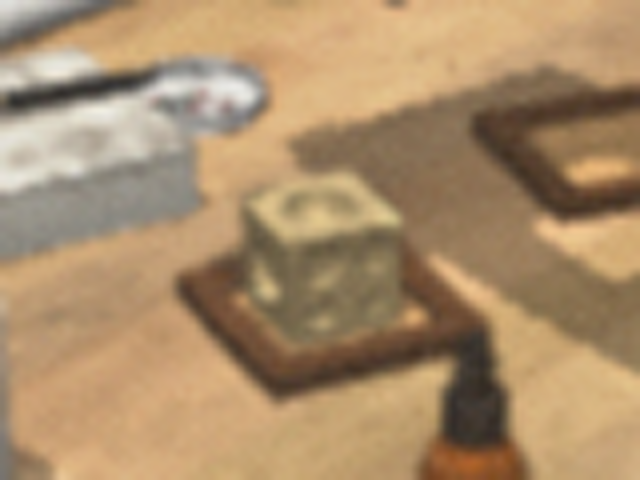

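The cube lies in the square pocket. Now the sanding block.

carry_out(steps=[1.2,1,0,0,0,0,1,2.3,2,0,0,0,0,1,3.5,3,0,0,0,-0.1,1,4.6,4,0,0,0,-0.1,1,5.75,4.95,0,0,0,-0.1,1])

```text
t: 17.75
tool_pos: [0.4676, 0.1731, 0.1559]
tool_rot: [0.195, 0.981, -0.0, -0.001]
wrist_force: [-0.3, 0.9, 0.7]
finger_gap: 0.999
gripper_force: 0.0
```

```bash
python3 go.py .469 .172 .0285 67.5
```

```text
units [-0.05 -0.01  3.18] rz 0.0 psi 67.5 q6 -0.98 t 17.75 tcp [0.4676 0.1731 0.1559] gap 1.0 F [-0.3  0.9  0.7] tilt [-0.002 -0.   ]
```

carry_out(steps=[0,0,1,0,0,0,1,0,0,2,0,0,0,1,0,0,2.7,0,0,0,1,0,0,3.05,0,0,0,1,0,0,3.15,0,0,0,1], squeeze=40)

```text
t: 18.38
tool_pos: [0.4687, 0.1714, 0.0301]
tool_rot: [0.195, 0.981, -0.001, -0.001]
wrist_force: [-0.5, -0.3, 1.4]
finger_gap: 0.998
gripper_force: 0.0
```

carry_out(steps=[0,0,0,0,0,0,0.7,0,0,0,0,0,0,0.5,0,0,0,0,0,0,0.3,0,0,0,0,0,0,0.3,0,0,0,0,0,0,0.3])

```text
t: 19.0
tool_pos: [0.4709, 0.172, 0.0326]
tool_rot: [0.195, 0.981, 0.0, 0.001]
wrist_force: [0.1, -0.0, 6.1]
finger_gap: 0.477
gripper_force: 41.3
```

carry_out(steps=[0,0,-0.8,0,0,0,0.3,0,0,-1.8,0,0,0,0.3,0,0,-2.8,0,0,0,0.3,0,0,-3,0,0,0,0.3,0,0,-3,0,0,0,0.3])

```text
t: 19.62
tool_pos: [0.4696, 0.1717, 0.1511]
tool_rot: [0.195, 0.981, 0.0, 0.0]
wrist_force: [0.2, -0.6, -1.4]
finger_gap: 0.479
gripper_force: 40.9
```

```bash
python3 go.py .596 -.280 .15 -28
```

```text
units [-7.23 -9.23  0.03] rz -10.56 psi 67.5 q6 -0.99 t 19.62 tcp [0.4696 0.1717 0.1511] gap 0.48 F [ 0.2 -0.6 -1.4] tilt [0. 0.]
```

carry_out(steps=[-0.7,-0.9,0,0,0,1.2,0.3,-1.4,-1.8,0,0,0,2.4,0.3,-2.2,-2.8,0,0,0,3.6,0.3,-2.9,-3.7,0,0,0,4.8,0.3,-3.6,-4.6,0,0,0,6,0.3])

```text
t: 20.25
tool_pos: [0.5312, -0.0545, 0.1487]
tool_rot: [0.579, 0.815, -0.001, -0.002]
wrist_force: [0.7, 0.1, -0.4]
finger_gap: 0.475
gripper_force: 40.9
```

```bash
python3 go.py .596 -.280 .1 -28
```

```text
units [-5.86 -0.32  1.2 ] rz 5.9 psi 19.2 q6 -0.59 t 20.25 tcp [ 0.5312 -0.0545  0.1487] gap 0.48 F [ 0.7  0.1 -0.4] tilt [-0.004  0.001]
```

carry_out(steps=[-1.2,0,0,0,0,1.2,0.3,-2.4,-0.1,0.2,0,0,2.4,0.3,-3.6,-0.2,0.5,0,0,3.6,0.3,-4.8,-0.2,0.8,0,0,4.8,0.3,-5.85,-0.3,1.2,0,0,5.9,0.3])

```text
t: 20.88
tool_pos: [0.5986, -0.2789, 0.1001]
tool_rot: [0.857, 0.515, -0.001, -0.001]
wrist_force: [0.1, 0.1, -2.0]
finger_gap: 0.475
gripper_force: 40.9
```

carry_out(steps=[0,0,0.5,0,0,0,0.3,0,0,1,0,0,0,0.3,0,0,1.2,0,0,0,0.3,0,0,1.3,0,0,0,0.3,0,0,1.3,0,0,0,0.3])

```text
t: 21.5
tool_pos: [0.5998, -0.2774, 0.0518]
tool_rot: [0.855, 0.518, 0.0, 0.0]
wrist_force: [-0.2, 0.6, -0.3]
finger_gap: 0.477
gripper_force: 40.9
```

```bash
python3 go.py .596 -.280 .0166 -28
python3 - <<'E'
from h import *
f=eyes.grab_frame("scene"); u,v=map(int,proj(f,(.596,-.28,.03))); save(f,"s7.png",(u-40,v-30,u+40,v+30),8)
E
```

```text
units [-0.1  -0.05  0.88] rz 0.05 psi -27.6 q6 -0.07 t 21.5 tcp [ 0.5998 -0.2774  0.0518] gap 0.48 F [-0.2  0.6 -0.3] tilt [ 0.001 -0.   ]
```

View pics/s7.png

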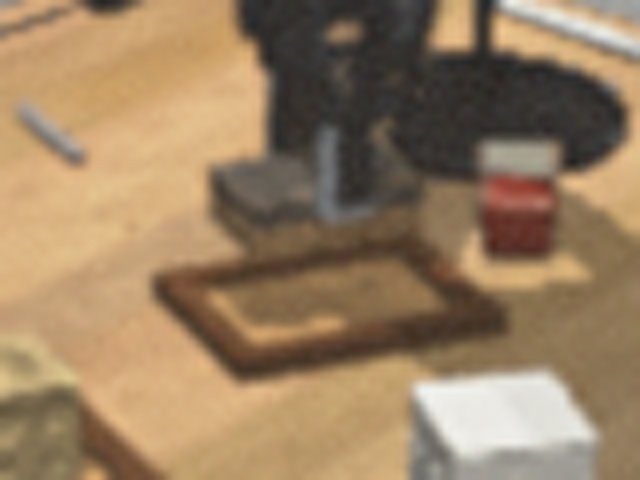

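The crop shows the block level and lined up with the long pocket, about 35 mm above it and roughly 4 mm left. I correct that and lower.

carry_out(steps=[-0.1,-0.05,0.2,0,0,0,0.3,-0.1,-0.05,0.4,0,0,0,0.3,-0.1,-0.05,0.6,0,0,0,0.3,-0.1,-0.05,0.75,0,0,0,0.3,-0.1,-0.05,0.85,0,0,0,0.3])

```text
t: 22.18
tool_pos: [0.5956, -0.2803, 0.017]
tool_rot: [0.856, 0.518, -0.0, -0.0]
wrist_force: [-9.5, 5.1, 19.9]
finger_gap: 0.478
gripper_force: 43.1
```

```bash
python3 go.py .596 -.280 .0166 -28
python3 - <<'E'
from h import *
f=eyes.grab_frame("scene"); u,v=map(int,proj(f,(.596,-.28,.03))); save(f,"s8.png",(u-40,v-30,u+40,v+30),8)
E
```

```text
units [0.01 0.   0.01] rz 0.04 psi -27.7 q6 -0.08 t 22.18 tcp [ 0.5956 -0.2803  0.017 ] gap 0.48 F [-9.5  5.1 19.9] tilt [-0.001  0.   ]
```

View pics/s8.png

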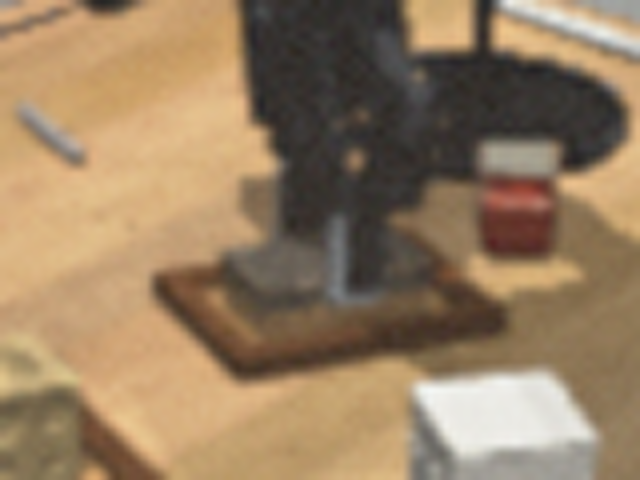

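Contact at about 20 N, with the underside at about floor height. I ease up a little, release and look.

carry_out(steps=[0,0,-0.05,0,0,0,0.3,0,0,-0.05,0,0,0,0.55,0,0,-0.1,0,0,0,0.7,0,0,-0.2,0,0,0,1,0,0,-0.6,0,0,0,1])

```text
t: 22.85
tool_pos: [0.595, -0.28, 0.0409]
tool_rot: [0.856, 0.518, -0.0, -0.001]
wrist_force: [-0.0, 1.0, 0.0]
finger_gap: 1.0
gripper_force: 0.0
```

carry_out(steps=[0,0,-0.8,0,0,0,1,0,0,-1.8,0,0,0,1,1,0,-2.8,0,0,0,1,2.2,0,-3,0,0,0,1,3.2,0,-3,0,0,0,1])

```text
t: 23.48
tool_pos: [0.6572, -0.1662, 0.1651]
tool_rot: [0.856, 0.518, 0.002, 0.002]
wrist_force: [-0.9, -0.6, -0.8]
finger_gap: 1.004
gripper_force: 0.0
```

```bash
python3 go.py .596 -.280 .0166 -28
python3 - <<'E'
from h import *
f=eyes.grab_frame("scene"); g=eyes.grab_frame("top")
u,v=map(int,proj(f,(.596,-.28,.03))); A=cv2.resize(f["image"][v-25:v+25,u-40:u+40],(640,400),interpolation=2)
# overlay: expected block underside/top corners if seated, centred
def q(z):
    r=np.radians(62.3); l=np.array([np.cos(r),np.sin(r)]); s=np.array([-l[1],l[0]])
    return np.array([np.array(proj(f,[*(np.array([.596,-.28])+a*.036*l+b*.021*s),z]))-[u-40,v-25] for a,b in((1,1),(1,-1),(-1,-1),(-1,1))])*8
for z,c in((.028,(0,255,0)),(.004,(0,0,255))): cv2.polylines(A,[q(z).astype(int)],True,c,1)
cv2.imwrite("pics/s9.png",A[:,:,::-1])
for n,z in (("sanding_block",.028),("long_dock",.01),("dapping_block",.046)):
    for o in finder.outline_of(g,n)[:3]: print(n,round(o["confidence"],2),np.round(o["box"]),*rect(g,o["region"],z))
E
python3 m5.py
```

```text
units [-3.23 -0.05  3.71] rz 0.04 psi -27.7 q6 0.12 t 23.48 tcp [ 0.6572 -0.1662  0.1651] gap 1.0 F [-0.9 -0.6 -0.8] tilt [ 0.005 -0.002]
sanding_block 0.73 [181. 199. 213. 222.] [0.468  0.1696] [0.0652 0.0668] 2.0
sanding_block 0.58 [380. 142. 400. 164.] [ 0.584  -0.2933] [0.0341 0.0477] 65.8
long_dock 0.81 [376. 136. 411. 177.] [ 0.5832 -0.3054] [0.0575 0.0853] 63.6
dapping_block 0.93 [408. 193. 437. 216.] [ 0.4652 -0.3514] [0.0435 0.0525] 15.8
dapping_block 0.68 [204. 251. 227. 268.] [0.3459 0.12  ] [0.0418 0.0498] 10.3
dapping_block 0.26 [182. 197. 213. 222.] [0.4661 0.1652] [0.0653 0.0652] 0.0
bottle [0.44931793 0.00234765] [-0.9  1.9  0.9 -1.7]
```

View pics/s9.png

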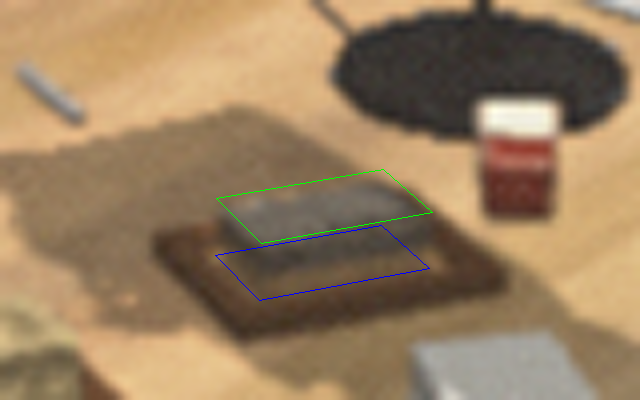

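The block sits in the pocket outline but in shadow. I move the arm away and check with a lit picture from both cameras.

carry_out(steps=[1.4,0,0,0,0,0,1,2.8,-0.3,0,0,0,0,1,4.2,-0.6,-0.2,0,0,0,1,5.6,-0.9,-0.4,0,0,0,1,7,-1.2,-0.5,0,0,0,1])

```text
t: 24.45
tool_pos: [0.7434, 0.1032, 0.1821]
tool_rot: [0.856, 0.517, 0.0, 0.0]
wrist_force: [0.5, -0.5, 0.9]
finger_gap: 1.002
gripper_force: 0.0
```

```bash
cat > m6.py <<'E'
from h import *
f=eyes.grab_frame("scene"); g=eyes.grab_frame("top"); T=[]
for c in (f,g):
    u,v=map(int,proj(c,(.596,-.28,.02))); A=cv2.resize(c["image"][v-30:v+30,u-40:u+40],(800,600),interpolation=2)
    r=np.radians(62.3); l=np.array([np.cos(r),np.sin(r)]); s=np.array([-l[1],l[0]])
    P=lambda z,L,S: ((np.array([np.array(proj(c,[*(np.array([.596,-.28])+a*L*l+b*S*s),z]))-[u-40,v-30] for a,b in((1,1),(1,-1),(-1,-1),(-1,1))])+.5)*10).astype(int)
    cv2.polylines(A,[P(.028,.036,.021)],True,(0,255,0),1); cv2.polylines(A,[P(.01,.057,.042)],True,(255,255,0),1); T.append(cv2.resize(A,(400,300),interpolation=cv2.INTER_AREA) if 0 else A[50:550,150:650])
cv2.imwrite("pics/s10.png",cv2.resize(np.hstack(T),(800,400))[:,:,::-1])
for n,z in (("sanding_block",.028),("long_dock",.01),("dapping_block",.046),("round_dock",.01),("square_dock",.01),("candle_glass",.081),("cream_pot",.067),("ring_box",.043)):
    for o in finder.outline_of(g,n)[:3]: print(n,round(o["confidence"],2),np.round(o["box"]),*rect(g,o["region"],z))
E
python3 m6.py; python3 go.py .6 0 .2
```

```text
sanding_block 0.79 [366. 138. 402. 164.] [ 0.5936 -0.2755] [0.0717 0.0447] 62.8
sanding_block 0.57 [333. 194. 364. 227.] [ 0.4569 -0.1902] [0.0527 0.0575] 52.6
long_dock 0.85 [355. 126. 413. 178.] [ 0.5956 -0.2799] [0.1145 0.0873] 62.1
dapping_block 0.94 [298. 141. 322. 161.] [ 0.6011 -0.0984] [0.0417 0.0479] 67.3
dapping_block 0.71 [407. 194. 439. 214.] [ 0.4661 -0.3508] [0.0415 0.0518] 16.1
dapping_block 0.64 [215. 251. 229. 268.] [0.3475 0.1101] [0.0277 0.0412] 89.7
round_dock 0.84 [250. 197. 284. 235.] [0.4471 0.0045] [0.0814 0.0863] 89.0
round_dock 0.5 [213. 127. 249. 160.] [0.6224 0.0898] [0.0907 0.0716] 25.8
square_dock 0.86 [284. 131. 329. 174.] [ 0.6007 -0.1012] [0.0893 0.0865] 65.6
candle_glass 0.66 [213. 126. 245. 162.] [0.6063 0.0816] [0.0706 0.0808] 89.4
ring_box 0.6 [331. 192. 365. 228.] [ 0.4553 -0.1874] [0.0519 0.0558] 51.7
units [-3.9  -1.97 -0.47] rz 0.0 psi -27.8 q6 0.52 t 24.95 tcp [0.7426 0.1014 0.1812] gap 1.0 F [-0.5 -0.3 -0.2] tilt [-0. -0.]
```

View pics/s10.png

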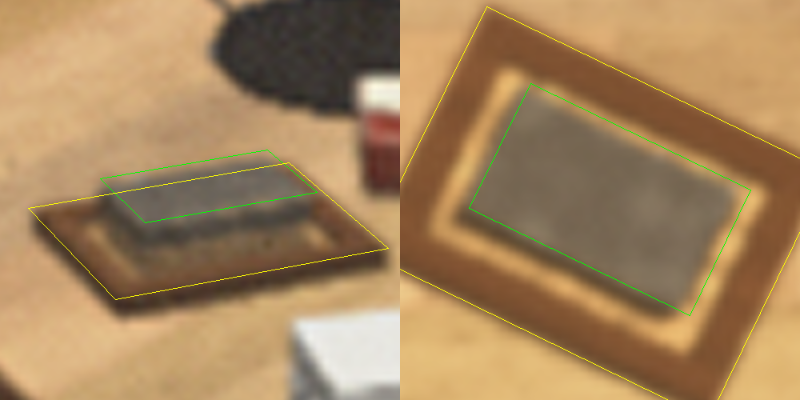

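The top view shows the sanding block flat in the long pocket with cork visible all round. The bottle, cube and block centres are each within about 5 mm of their docks, and the candle and ring box haven't moved. Handing in.

```bash
python3 -c "
from bench import ticket
print(ticket.close_job())"
```

```text
the job is handed in; nothing more can be done
None
```

The job is handed in: bottle, cube and sanding block each look seated in their own docks, within about 5 mm of centre by the last camera check, but the hand-in call gave no verdict; the candle and ring box haven't moved, and the cream pot wasn't found in that last check, though the arm never worked near it.

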